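# Empty the beaker and nest the turned bowl set

### The arm

A 6-joint arm with a two-finger parallel gripper is mounted at the origin on the work surface. World frame = base frame: x ahead of the robot, y to its left, z up, the work surface at z = 0. Lengths are in m, angles in rad, forces in N, time in s.
With the tool pointing down it reaches from about 0.375 to 0.925 m from the base axis. Payload 5.7 kg.
Tool frame: the origin (TCP) lies between the finger pads; the fingertips stand 22 mm ahead of it and the grasp point (between the pads) lies 3 mm ahead of it (tip_extent is the distance from the TCP to the fingertips, in m); z points along the fingers, y is the line along which they close (so a half turn about z gives the same grasp; the last joint's range is limited). The gripper opens to 88 mm and grips with 3 to 60 N. Pads are 20 mm wide; open, the fingers measure 115 mm over their backs; the gripper's body (75 mm by 178 mm) begins 61 mm behind the grasp point.
Start: joints at [1.166, 0.359, 1.51, -0, 1.272, -0.115], TCP at [0.171, 0.575, 0.245] pointing down, gripper open.
Joint ranges: [-2.97, 2.97], [-1.01, 2.36], [0.21, 2.38], [-0.96, 4.11], [0.2, 2.71], [-2.98, 2.98]. Speed limits (rad/s): [2.39, 2.39, 3.14, 3.14, 3.14, 3.14].

### API

Orientations are given as [roll, pitch, yaw] about the fixed x, y, z axes, in that order (R = Rz(yaw) Ry(pitch) Rx(roll)).
In Python, from cell import * gives the robot as it stands.
- The arm moves only by the shell command python3 -m crank 'ROWS' [OPENING]. ROWS is text: rows parted by semicolons, each of 4 numbers parted by spaces: the shift along the tool's x, y, z in mm, then the turn about the tool's z in degrees. A call has 1 to 5 rows; each row shifts and turns the commanded pose from where the row before left it, along the tool's axes as they then stand; what a row does not reach is not made up. A row lasts 1/8 s, in which the tool goes at most 62.5 mm and 10.7 degrees, less where a joint would pass 70% of its speed; a pose out of reach is approached as far as the arm can. A call with a gripper value outside its range is refused whole. OPENING is the closure, from -1 (fully open) to 1 (shut), set as the call begins (- or left out, the last holds). The fingers move at their own pace and stop on an object; the grip force is fixed at half the most. Time passes only in rows, so rows that do not move let the fingers close. It gives the time, the measured TCP pose, the force, the opening and the grip force at its end, in the units of the state.
- get_state(): the state, without advancing time (a new reading comes with each control period).
- snapshot(name): name is "scene" or "top"; returns a dict with "color" (400x640x3 uint8, blue, green, red), "vfov" (degrees; the focal length in pixels is half the picture's height over the tangent of half this angle, whatever the lens; pixels are square), "cx", "cy" (the principal point, pixels), "D" ([k1, k2, p1, p2, k3] as OpenCV has them; the pictures are not rectified), "view" (4x4, takes a point from world to camera coordinates). Camera axes: x right, y down, z forward; pixel columns grow to the right and rows downward; lengths in m; the calibration is good to about 2 mm. A picture is of the moment at which its call begins. There is no depth.
- finish_job(): hands the job in; it is judged then, once.
The state is a dict: "time_s": time; "qpos": joint angles; "joint_velocities": joint speeds; "joint_efforts": joint torques, N m; "eef_pos": TCP position; "tool_rot": TCP orientation; "wrist_force": force on the tool from outside, world axes, zero at the start; "wrist_torque": the same for the moment, N m; "opening": finger opening in m; "grip_force": force on a finger pad.
Only numpy, scipy, OpenCV 4.12 (cv2) and the standard library are available. Lean on these libraries where they do the work, as an engineer would, in place of code of your own. Each camera call takes 0.05 s, during which the arm holds its last target. There are 200 camera calls.

### The job

Tip all five wooden beads out of the smallest dark wooden vessel into the plywood tray, and nest the set: the middle vessel standing upright on the floor of the largest bowl, and the emptied smallest one upright on the floor of the middle one. Leave the largest bowl about where it stands, and do not shift the mallet, the gouge or the wax jar.

Things in the scene. Friction and masses are not known exactly. Their poses are not given: they have to be found in the camera images.
- large: largest of three round, open, dark wooden vessels of one set: a wide bowl, rim 160 mm across outside, 55 mm high, foot 118 mm across, wall 7 mm, floor 8 mm thick (inside 104 mm across at the floor, 146 mm at the rim). Loose, about 450 g. Origin: centre of its underside; z up.
- medium: middle vessel of the set: a deep bowl with nearly straight sides, rim 104 mm across outside, foot 88 mm across, 70 mm high, wall 8 mm, floor 8 mm thick (inside 72 mm across at the floor, 88 mm at the rim). Loose, empty, about 200 g; can be pinched by its wall. Origin: centre of its underside; z up.
- small: smallest vessel of the set: a tall beaker, rim 68 mm across outside, foot 52 mm across, 90 mm high, wall 5 mm, floor 8 mm thick. Loose, about 110 g; at the start it stands on the bench with the five wooden beads in it. Origin: centre of its underside; z up.
- tray: plywood parts tray, open on top, fixed to the bench, 160 x 130 x 50 mm (its x, y, z), wall and floor about 6 mm. Origin: centre of its underside; z up.
- bead1_center (a point): centre of one of five loose, pale turned wooden beads (balls), 17 mm across, 10 g, in the smallest vessel at the start.
- bead2_center (a point): centre of one of five loose, pale turned wooden beads (balls), 17 mm across, 10 g, in the smallest vessel at the start.
- bead3_center (a point): centre of one of five loose, pale turned wooden beads (balls), 17 mm across, 10 g, in the smallest vessel at the start.
- bead4_center (a point): centre of one of five loose, pale turned wooden beads (balls), 17 mm across, 10 g, in the smallest vessel at the start.
- bead5_center (a point): centre of one of five loose, pale turned wooden beads (balls), 17 mm across, 10 g, in the smallest vessel at the start.
- wax: loose closed glass jar of wax, bystander, 52 mm across, 55 mm high. Origin: centre of its underside; z up.
- gouge: loose carving gouge lying on the bench, bystander, 26 mm high: wooden handle towards its -x (from x -118 mm), steel blade to x +126 mm, 24 mm wide. Origin on the bench between handle and blade.
- mallet: loose wooden mallet lying on the bench, bystander: head 70 x 120 x 60 mm centred at x +60 mm, handle 26 mm wide along x to x -140 mm. Origin on the bench.
- relief: fixed carved block, bystander, 100 x 140 mm, 53 mm high with its bosses. Origin: centre of its underside; z up.
- stone: fixed sharpening stone in its wooden base, bystander, 75 x 110 mm, 36 mm high. Origin: centre of its underside; z up.
- pot: fixed white pot of upright chisels, bystander, 90 mm across, 210 mm high with the chisels. Origin: centre of its underside; z up.
Mind the look-alikes: they are no part of the job. Leave any turquoise or white look-alike of the small alone. Leave any pink look-alike of the large alone.

How it is judged:
On the way:
1. all five wooden beads lie in the tray (x of bead1_center in the frame of tray between -0.078 and 0.078 m and y of bead1_center in the frame of tray between -0.063 and 0.063 m and z of each of bead1_center, bead2_center, bead3_center, bead4_center, bead5_center in the frame of tray below 0.045 m and x of bead2_center in the frame of tray between -0.078 and 0.078 m and y of bead2_center in the frame of tray between -0.063 and 0.063 m and x of bead3_center in the frame of tray between -0.078 and 0.078 m and y of bead3_center in the frame of tray between -0.063 and 0.063 m and x of bead4_center in the frame of tray between -0.078 and 0.078 m and y of bead4_center in the frame of tray between -0.063 and 0.063 m and x of bead5_center in the frame of tray between -0.078 and 0.078 m and y of bead5_center in the frame of tray between -0.063 and 0.063 m), for 0.2 s.
At the end, for the whole second after the job is handed in: All five beads are in the tray; the middle vessel stands on the floor of the largest and the smallest on the floor of the middle one (each foot 4 to 12 mm above the foot of the vessel round it, centres within 16 mm, upright within 0.1 rad, at rest), and the largest stands upright on the bench (all of step 1 and z of medium in the frame of large between 0.004 and 0.012 m and horizontal distance between medium and large below 0.016 m and angle between each of medium, small, large's own z axis and vertical below 0.1 rad and linear speed of each of medium, small below 0.03 m/s and z of small in the frame of medium between 0.004 and 0.012 m and horizontal distance between small and medium below 0.016 m and height (world z) of large below 0.006 m); the robot touches nothing.
It fails at once if the wax is shifted by more than 30 mm (distance of wax from where it was at the start of the episode above 0.03 m).
It fails at once if the gouge is shifted by more than 30 mm (distance of gouge from where it was at the start of the episode above 0.03 m).
It fails at once if the mallet is shifted by more than 30 mm (distance of mallet from where it was at the start of the episode above 0.03 m).
It fails at once if the largest bowl is shifted by more than 60 mm (distance of large from where it was at the start of the episode above 0.06 m).
It also fails if it takes over 72 s, if anything falls off the work surface, if the arm or the gripper's body presses on something with over 40 N, if the wrist force passes 120 N, or if a joint passes its speed limit or range.

## Working session

There is one attempt and no reset: what is moved stays moved. The work goes in short steps, Python scripts to look and compute and a shell command to move; the robot and the scene stay as the last step left them, time stands still between calls to the robot, and variables do not carry over. Pictures are saved under pics/ and viewed, at most 10 in all, crops included, and the job is handed in when it is done.

```bash
ls; mkdir -p pics; python3 - <<'E'
from cell import *
import cv2,numpy as np
for n in("top","scene"):
    s=snapshot(n); cv2.imwrite(f"pics/{n}0.png",s["color"]); print(n,s["vfov"],s["cx"],s["cy"],s["D"],np.round(s["view"],3).tolist())
print(get_state())
E
```

```text
pics
top 54.167325400291574 318.48668811681006 199.35790529388765 [-0.05310947  0.          0.          0.          0.        ] [[0.008, -1.0, -0.001, 0.014], [-0.982, -0.008, -0.191, 0.511], [0.191, 0.003, -0.982, 1.123], [0.0, 0.0, 0.0, 1.0]]
scene 52.21632207375286 320.1763192148788 197.29883656454615 [0.02769179 0.         0.         0.         0.        ] [[0.547, 0.837, 0.004, -0.297], [0.491, -0.317, -0.811, -0.183], [-0.678, 0.446, -0.585, 1.559], [0.0, 0.0, 0.0, 1.0]]
{'time_s': 0.1, 'qpos': array([ 1.16590690e+00,  3.59413696e-01,  1.51131234e+00, -5.33315346e-06,
        1.27249707e+00, -1.15059207e-01]), 'joint_velocities': array([-6.27989675e-05, -2.32630274e-03, -3.60111236e-03, -1.32724894e-03,
       -1.26121818e-03, -9.86209854e-04]), 'joint_efforts': array([ 1.43779857e-04, -5.16354132e+01, -2.71402359e+01,  6.77645020e-02,
        2.75700405e-02, -2.40379654e-05]), 'eef_pos': array([0.17122915, 0.57444251, 0.24390962]), 'tool_rot': array([-3.13997240e+00, -1.82122926e-04,  2.85176386e+00]), 'wrist_force': array([-0.41441269, -0.18811851, -0.05476421]), 'wrist_torque': array([-0.0146239 ,  0.04165248,  0.00757143]), 'grip_force': 0.0, 'opening': 0.08789887369920485}
```

View pics/top0.png

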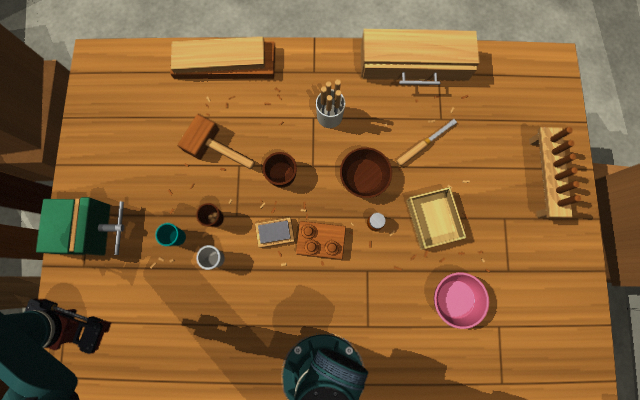

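View pics/scene0.png

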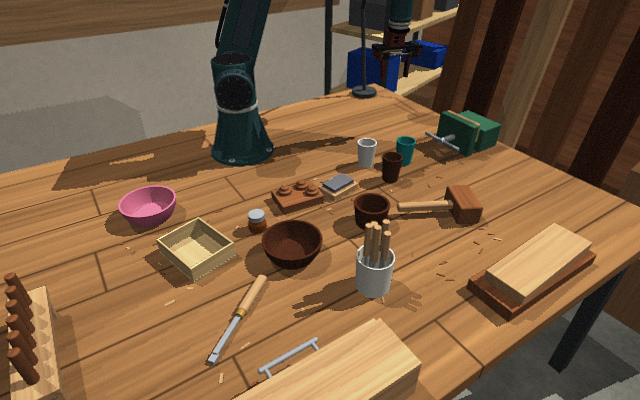

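Top view: the small vessel with beads is at about (210,215), medium (279,169), large (365,172), tray (437,218) and wax (377,221). The mallet handle ends just left of the medium. I'll enlarge that band to measure it.

```bash
cat > h.py <<'E'
from cell import *
import cv2,numpy as np
def cam(n):
    s=snapshot(n); f=200/np.tan(np.radians(s["vfov"]/2)); s["K"]=np.array([[f,0,s["cx"]],[0,f,s["cy"]],[0,0,1]]); return s
def world(s,uv,z):
    p=cv2.undistortPoints(np.array(uv,float).reshape(-1,1,2),s["K"],s["D"]).reshape(-1,2)
    R,t=s["view"][:3,:3],s["view"][:3,3]; c=-R.T@t
    d=np.c_[p,np.ones(len(p))]@R; k=(np.array(z)-c[2])/d[:,2]; return c+d*np.reshape(k,(-1,1))
def pix(s,X):
    R,t=s["view"][:3,:3],s["view"][:3,3]
    return cv2.projectPoints(np.array(X,float).reshape(-1,1,3),cv2.Rodrigues(R)[0],t,s["K"],s["D"])[0].reshape(-1,2)
def crop(s,name,x0,y0,x1,y1,k): cv2.imwrite(f"pics/{name}.png",cv2.resize(s["color"][y0:y1,x0:x1],None,fx=k,fy=k,interpolation=cv2.INTER_CUBIC))
def circ(im,s,x,y,z,r,x0,y0,k,col=(0,255,0)):
    a=np.linspace(0,2*np.pi,60); P=pix(s,np.c_[x+r*np.cos(a),y+r*np.sin(a),np.full(60,z)])
    cv2.polylines(im,[np.int32((P-[x0,y0]+.5)*k)],True,col,1)
E
python3 - <<'E'
from h import *
s=cam("top"); 
for n,uv,z in [("small",(210,215),.09),("medium",(279.5,169),.07),("large",(365,172),.055),("wax",(377,221),.055),("pot",(330,108),.1),("tray",(437,218),.05),("turq",(170,235),.09),("white",(208,258),.09)]:
    print(n,np.round(world(s,[uv],z)[0],3))
x0,y0,k=155,140,2.5
crop(s,"c1",x0,y0,475,270,k)
im=cv2.imread("pics/c1.png")
for uv,z,r in [((210,215),.09,.034),((279.5,169),.07,.052),((365,172),.055,.08)]:
    X=world(s,[uv],z)[0]; circ(im,s,X[0],X[1],z,r,x0,y0,k)
cv2.imwrite("pics/c1.png",im)
E
```

```text
small [0.455 0.331 0.09 ]
medium [0.598 0.136 0.07 ]
large [ 0.595 -0.121  0.055]
wax [ 0.446 -0.155  0.055]
pot [ 0.781 -0.014  0.1  ]
tray [ 0.457 -0.335  0.05 ]
turq [0.396 0.443 0.09 ]
white [0.332 0.329 0.09 ]
```

View pics/c1.png

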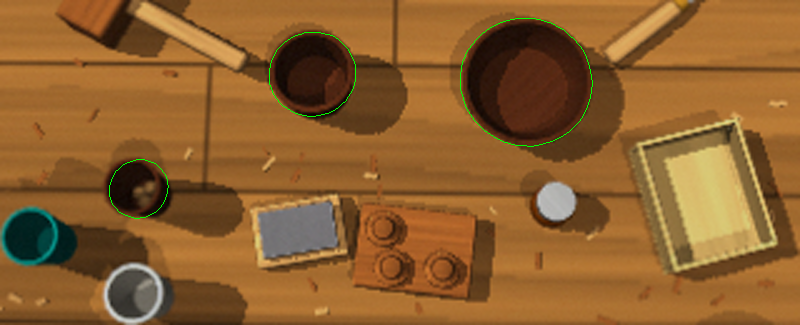

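Crop: the projected rims match the small, medium and large vessels well. Tray rim corners in the crop are (632,150), (737,118), (776,243) and (675,270), so its long side runs roughly along x. I'll start moving: square the tool up with the world axes and compute the tray pose.

```bash
python3 -m crank '0 0 0 10.5;0 0 0 10.5;0 0 0 10.5;0 0 0 10.5;0 0 0 10.5' -1; python3 -m crank '0 0 0 10.5;0 0 0 10.4;0 0 0 0'; python3 - <<'E'
from h import *
s=cam("top"); c=np.array([(632,150),(737,118),(776,243),(675,270)])/2.5+[155,140]
W=world(s,c,.05)[:,:2]; print(W.round(3).tolist(),W.mean(0).round(3)); 
for a,b in((0,3),(1,2),(0,1),(3,2)): v=W[a]-W[b]; print(np.linalg.norm(v).round(3),np.degrees(np.arctan2(v[1],v[0])).round(1))
g=get_state(); print(g["eef_pos"],g["tool_rot"],g["time_s"])
E
```

```text
time_s: 0.78
eef_pos: [0.1714, 0.5747, 0.2442]
tool_rot: [-3.141, 0.001, 1.929]
wrist_force: [-0.4, 0.1, 0.2]
opening: 0.0877
grip_force: 0.0
time_s: 1.15
eef_pos: [0.1714, 0.5747, 0.2443]
tool_rot: [-3.141, 0.001, 1.572]
wrist_force: [-0.5, -0.6, -0.6]
opening: 0.088
grip_force: 0.0
[[0.511, -0.249], [0.552, -0.379], [0.4, -0.417], [0.368, -0.295]] [ 0.458 -0.335]
0.15 17.8
0.156 14.3
0.136 107.4
0.126 104.8
[0.17136858 0.57477856 0.24436064] [-3.14130772e+00  6.06301586e-04  1.57450067e+00] 1.2
```

```bash
python3 -m crank '-41 47 0 0;-41 47 0 0;-41 47 0 0;-41 47 0 0;-41 47 0 0' >/dev/null; python3 -m crank '-39 48 0 0;0 0 40 0;0 0 40 0;0 0 0 0' ; python3 - <<'E'
from h import *
s=cam("top"); x0,y0,k=160,165,6
crop(s,"c2",x0,y0,260,265,k)
im=cv2.imread("pics/c2.png"); circ(im,s,.455,.331,.09,.034,x0,y0,k); cv2.imwrite("pics/c2.png",im)
E
```

```text
time_s: 2.33
eef_pos: [0.4523, 0.3294, 0.162]
tool_rot: [-3.136, 0.003, 1.573]
wrist_force: [-0.4, 0.1, -0.6]
opening: 0.0879
grip_force: 0.0
```

View pics/c2.png

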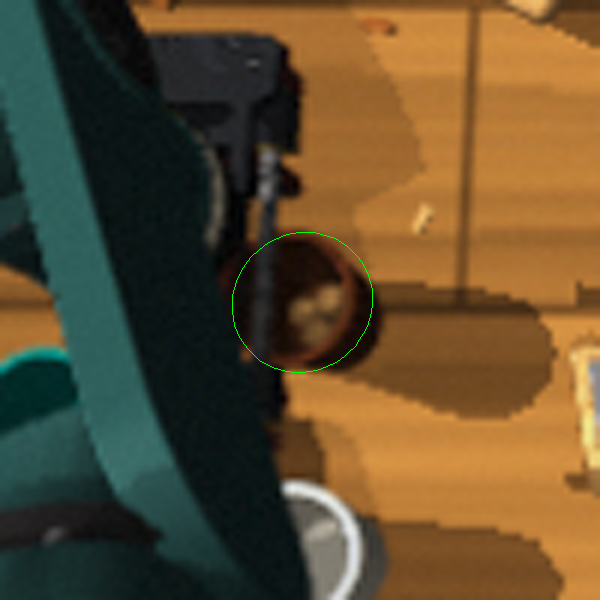

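The rim is about 2.3 px left of my drawn circle, so the true centre is about (0.456, 0.335). I'll correct y by 5 mm, descend and grip.

```bash
python3 -m crank '5 3 0 0;0 0 42 0;0 0 42 0;0 0 0 0' >/dev/null;  python3 -m crank '0 0 0 0;0 0 0 0;0 0 0 0;0 0 0 0' 1; python3 -m crank '0 0 -40 0;0 0 -40 0;0 0 -40 0;0 0 0 0'
```

```text
time_s: 3.38
eef_pos: [0.4586, 0.3368, 0.0826]
tool_rot: [3.139, -0.002, 1.571]
wrist_force: [-2.0, 0.5, 7.0]
opening: 0.0671
grip_force: 30.0
time_s: 3.88
eef_pos: [0.4596, 0.3372, 0.2046]
tool_rot: [3.135, -0.004, 1.571]
wrist_force: [0.5, -0.1, -1.9]
opening: 0.0667
grip_force: 30.0
```

```bash
python3 -m crank '-25 0 0 0;-45 2 0 0;-55 3 0 0;-60 2 0 0;-60 2 0 0' >/dev/null; python3 -m crank '-60 2 0 0;-60 2 0 0;-60 2 0 0;-60 2 0 0;-60 2 0 0'>/dev/null; python3 -m crank '-60 2 0 0;-60 2 0 0;-55 2 0 0;-40 3 0 0;-18 3 0 0'; python3 -m crank '0 0 0 -8;0 0 0 -8;0 0 20 0;0 0 0 0;0 0 0 0'; python3 - <<'E'
from h import *
s=cam("scene"); crop(s,"c3",100,150,300,300,4)
E
```

```text
time_s: 5.75
eef_pos: [0.4876, -0.4437, 0.1992]
tool_rot: [-3.14, -0.001, 1.569]
wrist_force: [0.5, -0.3, -2.3]
opening: 0.0673
grip_force: 30.0
time_s: 6.38
eef_pos: [0.4885, -0.4412, 0.1807]
tool_rot: [-3.141, -0.001, 1.85]
wrist_force: [0.0, 0.4, -1.4]
opening: 0.0667
grip_force: 30.0
```

View pics/c3.png

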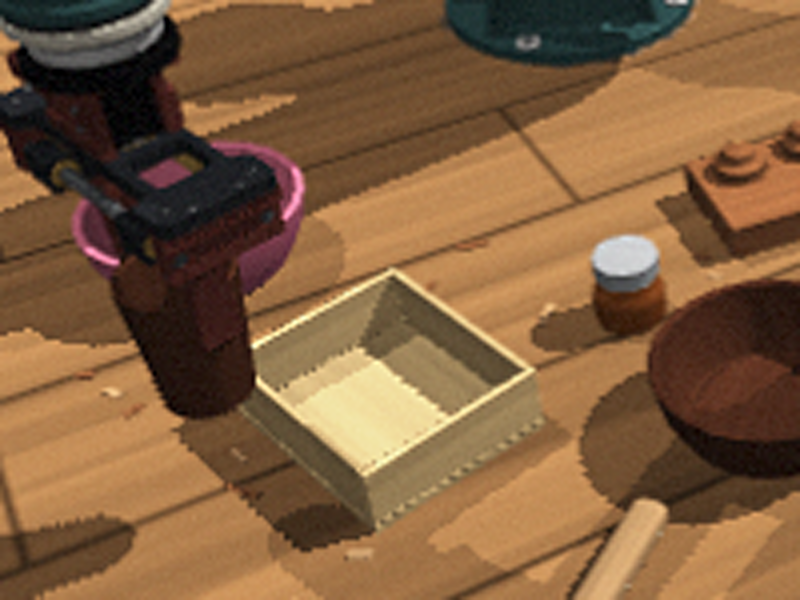

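The view shows the beaker held upright just outside the tray's right wall. Next I press its foot against that wall so it pivots in the pads, mouth into the tray.

```bash
python3 -m crank '0 0 35 0;0 0 30 0;15 0 0 0;10 0 0 0;0 0 0 0'; python3 -m crank '10 0 0 0;10 0 0 0;10 0 0 0;10 0 0 0;0 0 0 0'; python3 -m crank '8 0 -0 0;7 0 7 0;6 0 7 0;4 0 7 0;0 0 0 0';python3 - <<'E'
from h import *
s=cam("scene"); crop(s,"c4",100,150,300,300,4)
E
```

```text
time_s: 7.05
eef_pos: [0.482, -0.4179, 0.1176]
tool_rot: [3.141, 0.002, 1.851]
wrist_force: [-0.2, -0.6, -1.7]
opening: 0.0668
grip_force: 30.0
time_s: 7.68
eef_pos: [0.4698, -0.3782, 0.1157]
tool_rot: [-3.141, -0.002, 1.851]
wrist_force: [1.1, -1.4, 4.6]
opening: 0.0665
grip_force: 30.0
time_s: 8.3
eef_pos: [0.462, -0.3532, 0.0938]
tool_rot: [-3.14, -0.005, 1.85]
wrist_force: [-1.5, 1.9, 4.0]
opening: 0.0659
grip_force: 30.0
```

View pics/c4.png

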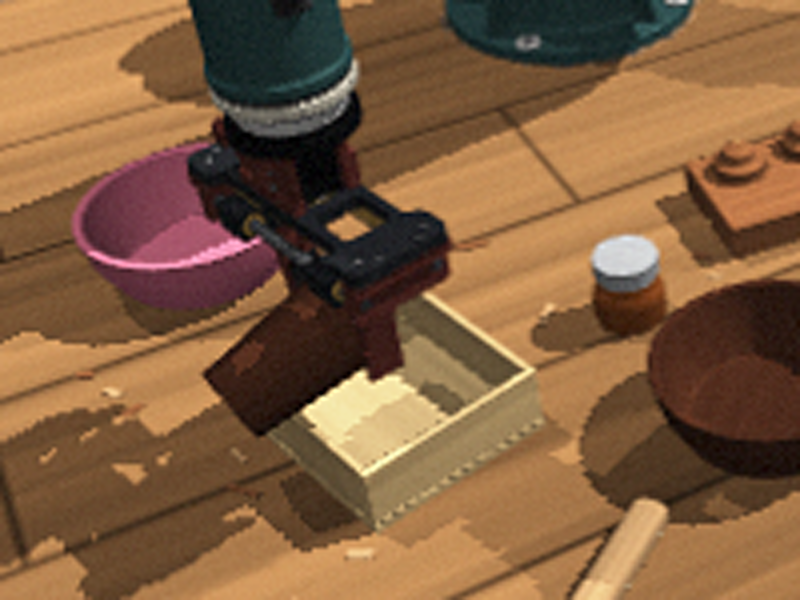

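The beaker is tilted about 65° with its mouth over the tray, as planned. I'll lower it further.

```bash
python3 -m crank '2 0 7 0;2 0 7 0;1 0 7 0;0 0 7 0;0 0 0 0';  python3 -m crank '0 0 0 0;0 0 0 0;0 0 3 0;0 0 0 0;0 0 0 0'; python3 - <<'E'
from h import *
s=cam("scene"); crop(s,"c5",100,150,300,300,4)
E
```

```text
time_s: 8.98
eef_pos: [0.4587, -0.3463, 0.0652]
tool_rot: [-3.137, -0.01, 1.849]
wrist_force: [-4.4, 7.9, 5.7]
opening: 0.0653
grip_force: 30.0
time_s: 9.6
eef_pos: [0.4595, -0.3473, 0.0628]
tool_rot: [-3.138, -0.007, 1.849]
wrist_force: [-4.2, 8.4, 6.8]
opening: 0.0655
grip_force: 30.0
```

View pics/c5.png

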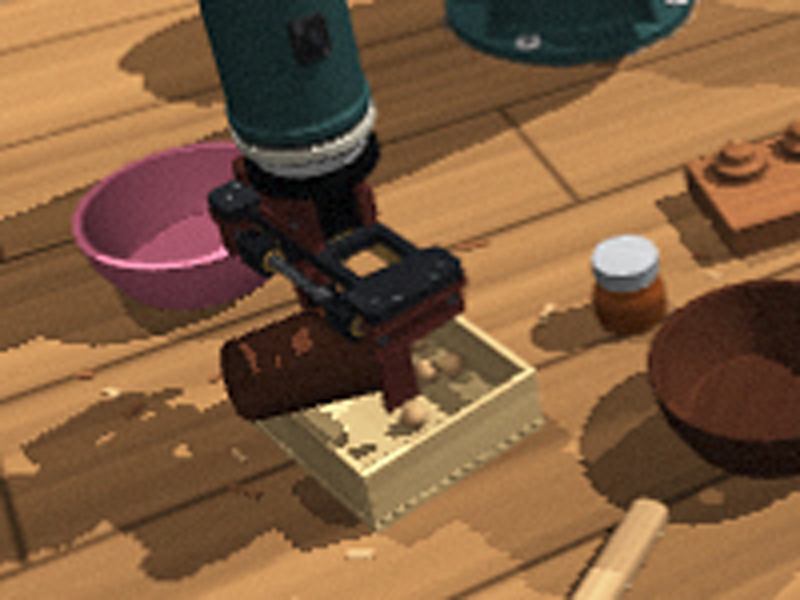

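Three beads are visible in the tray. I'll shake briefly, lift clear while staying over the tray, and look from both cameras.

```bash
python3 -m crank '0 0 -5 0;0 6 0 0;0 -6 0 0;0 6 0 0;0 -6 0 0' >/dev/null; python3 -m crank '0 0 0 0;0 0 -25 0;0 0 -40 0;0 0 -40 0;0 0 0 0'; python3 - <<'E'
from h import *
a=cam("scene")["color"][120:300,100:260]; b=cam("top")["color"][160:280,385:505]
i=cv2.resize(a,None,fx=2.5,fy=2.5,interpolation=cv2.INTER_CUBIC); j=cv2.resize(b,(400,400),interpolation=cv2.INTER_CUBIC)
c=np.zeros((450,800,3),np.uint8); c[:450,:400]=i; c[:400,400:]=j; cv2.imwrite("pics/c6.png",c)
E
```

```text
time_s: 10.9
eef_pos: [0.4639, -0.3524, 0.1769]
tool_rot: [3.138, 0.006, 1.85]
wrist_force: [-0.6, -0.6, -1.0]
opening: 0.0652
grip_force: 30.0
```

View pics/c6.png

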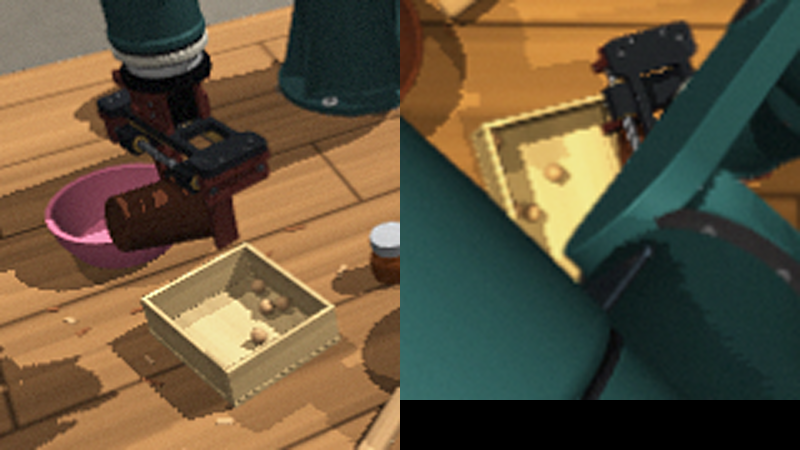

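The scene camera shows at least four beads in the tray. The beaker is horizontal or slightly past that, at about 110° of tilt. To right it I'll move it right of the tray, turn 180°, lay it on the bench between slightly opened fingers and regrip. Then I'll push its foot against the tray wall.

```bash
python3 -m crank '-40 0 0 0;-50 0 0 0;-50 0 0 0;-32 0 0 0;0 0 0 10.6'>/dev/null; python3 -m crank '0 0 0 10.6;0 0 0 10.6;0 0 0 10.6;0 0 0 10.6;0 0 0 10.6'>/dev/null; python3 -m crank '0 0 0 10.6;0 0 0 10.6;0 0 0 10.6;0 0 0 10.6;0 0 0 10.6'>/dev/null;python3 -m crank '0 0 0 10.6;0 0 0 10.6;0 0 0 10.6;0 0 0 10.6;0 0 0 10.6'; python3 -m crank '0 0 0 10.6;0 0 40 0;0 0 45 0;0 0 30 0;0 0 0 0';
```

```text
time_s: 13.5
eef_pos: [0.5086, -0.515, 0.1707]
tool_rot: [3.141, 0.004, -1.116]
wrist_force: [-0.3, -0.7, -1.1]
opening: 0.0653
grip_force: 30.0
time_s: 14.12
eef_pos: [0.5069, -0.513, 0.0534]
tool_rot: [3.138, 0.009, -1.295]
wrist_force: [-0.1, 0.9, -0.8]
opening: 0.0655
grip_force: 30.0
```

```bash
python3 -m crank '0 0 8 0;0 0 8 0;0 0 3 0;0 0 0 0'; python3 -m crank '0 0 0 0;0 0 0 0;0 0 0 0;0 0 0 0' -0.68; python3 -m crank '0 0 0 0;0 0 0 0;0 0 0 0;0 0 0 0' 1; python3 -m crank '0 0 -20 0;0 0 -20 0;0 0 -20 0;0 0 0 0'; python3 - <<'E'
from h import *
a=cam("scene")["color"][130:270,80:230]; b=cam("top")["color"][160:280,385:505]
i=cv2.resize(a,None,fx=2.66,fy=2.66,interpolation=cv2.INTER_CUBIC)[:,:400]; j=cv2.resize(b,(400,400),interpolation=cv2.INTER_CUBIC)
c=np.zeros((450,800,3),np.uint8); c[:i.shape[0],:i.shape[1]]=i; c[:400,400:]=j; cv2.imwrite("pics/c7.png",c)
E
```

```text
time_s: 14.62
eef_pos: [0.5096, -0.5162, 0.04]
tool_rot: [-3.142, -0.0, -1.295]
wrist_force: [-0.1, -0.7, -1.5]
opening: 0.0652
grip_force: 30.0
time_s: 15.12
eef_pos: [0.5096, -0.5162, 0.0399]
tool_rot: [3.142, -0.0, -1.295]
wrist_force: [-0.1, 0.2, -0.2]
opening: 0.0734
grip_force: 0.0
time_s: 15.62
eef_pos: [0.5097, -0.5161, 0.0398]
tool_rot: [-3.142, -0.0, -1.295]
wrist_force: [1.2, -0.0, 0.6]
opening: 0.0654
grip_force: 30.0
time_s: 16.12
eef_pos: [0.5109, -0.5177, 0.1031]
tool_rot: [-3.139, -0.005, -1.295]
wrist_force: [0.7, 0.2, -1.3]
opening: 0.0653
grip_force: 30.0
```

View pics/c7.png

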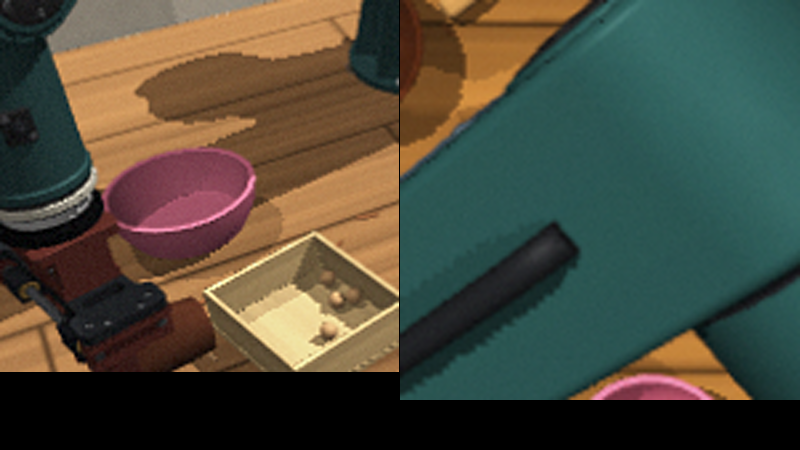

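The beaker now lies level in the grip with its foot toward the tray. I'll roll it upright on the tray's wall edge along an arc.

```bash
python3 -m crank '0 0 15 0;0 0 14 0;-24 0 0 0;-24 0 0 0;0 0 0 0'; python3 -m crank '-4 0 -5 0;-4 0 -7 0;-4 0 -6 0;0 0 0 0'; python3 -m crank '-6 0 -8 0;-7 0 -8 0;-8 0 -6 0;-9 0 -6 0;0 0 0 0';  python3 -m crank '-7 0 -3 0;-7 0 -3 0;0 0 0 0'; python3 - <<'E'
from h import *
s=cam("scene"); crop(s,"c8",100,150,300,300,4)
E
```

```text
time_s: 16.85
eef_pos: [0.5007, -0.4767, 0.0727]
tool_rot: [-3.137, -0.016, -1.294]
wrist_force: [6.8, -13.0, 1.0]
opening: 0.0651
grip_force: 29.9
time_s: 17.35
eef_pos: [0.4973, -0.4651, 0.0912]
tool_rot: [-3.137, -0.015, -1.295]
wrist_force: [4.3, -11.8, 4.4]
opening: 0.0644
grip_force: 29.9
time_s: 17.98
eef_pos: [0.4879, -0.4328, 0.1184]
tool_rot: [-3.138, -0.009, -1.295]
wrist_force: [3.8, -6.1, 8.2]
opening: 0.0635
grip_force: 29.3
time_s: 18.35
eef_pos: [0.4838, -0.4186, 0.124]
tool_rot: [-3.138, -0.007, -1.295]
wrist_force: [2.8, -4.3, 7.3]
opening: 0.0631
grip_force: 29.1
```

Contact force rotated from horizontal to upward as intended. Next: back off, lower alongside the wall, and push the foot flush to finish righting.

```bash
python3 -m crank '0 0 -12 0;20 0 0 0;22 0 0 0;0 0 0 0'; python3 -m crank '0 0 25 0;0 0 22 0;0 0 0 0;0 0 0 0';  python3 -m crank '-10 0 0 0;-10 0 0 0;-7 0 0 0;0 0 0 0;0 0 0 0'; python3 - <<'E'
from h import *
s=cam("scene"); crop(s,"c9",100,150,300,300,4)
E
```

```text
time_s: 18.9
eef_pos: [0.4924, -0.457, 0.1337]
tool_rot: [3.141, 0.001, -1.296]
wrist_force: [0.4, 0.2, -1.5]
opening: 0.063
grip_force: 29.4
time_s: 19.4
eef_pos: [0.4926, -0.4559, 0.088]
tool_rot: [3.141, 0.0, -1.295]
wrist_force: [0.4, 0.9, -0.1]
opening: 0.0634
grip_force: 29.4
time_s: 20.02
eef_pos: [0.4868, -0.432, 0.0893]
tool_rot: [-3.139, -0.005, -1.295]
wrist_force: [3.3, -3.9, 2.1]
opening: 0.0618
grip_force: 28.4
```

View pics/c9.png

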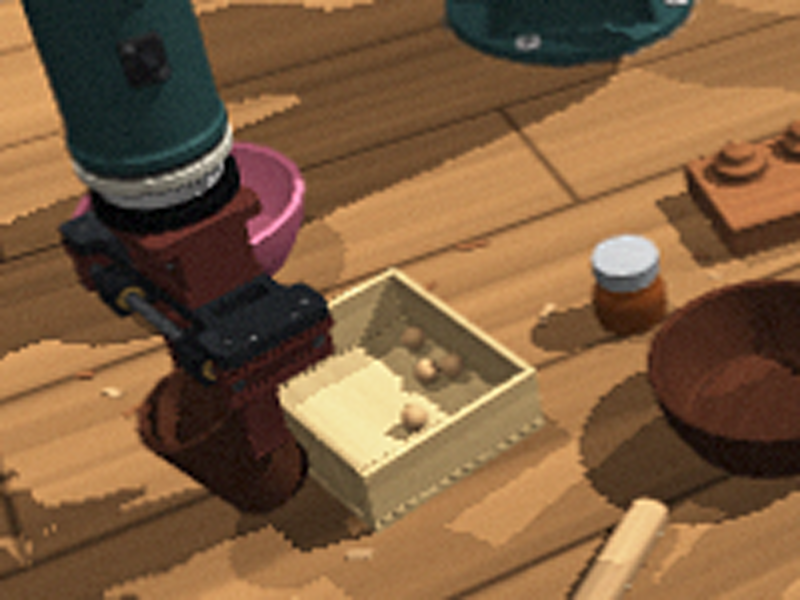

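The tray shows four beads clearly. The beaker is still tilted about 30–35° and gripped nearer mid-height, so I'll back off, go lower and push again.

```bash
python3 -m crank '15 0 0 0;15 0 0 0;0 0 10 0;0 0 8 0;0 0 0 0'; python3 -m crank '0 0 6 0;0 0 0 0;0 0 0 0';  python3 -m crank '-10 0 0 0;-10 0 0 0;0 0 0 0'; python3 -m crank '-8 0 0 0;-6 0 0 0;0 0 0 0'
```

```text
time_s: 20.7
eef_pos: [0.4965, -0.4639, 0.0755]
tool_rot: [-3.138, -0.01, -1.295]
wrist_force: [-2.8, 1.3, 32.5]
opening: 0.0601
grip_force: 29.5
time_s: 21.08
eef_pos: [0.4969, -0.4647, 0.0709]
tool_rot: [-3.137, -0.013, -1.295]
wrist_force: [-3.9, 0.7, 37.9]
opening: 0.0587
grip_force: 29.7
time_s: 21.45
eef_pos: [0.4892, -0.4402, 0.0655]
tool_rot: [-3.14, -0.002, -1.295]
wrist_force: [0.8, 4.4, 13.5]
opening: 0.0542
grip_force: 28.2
time_s: 21.82
eef_pos: [0.4841, -0.4255, 0.0634]
tool_rot: [3.141, 0.002, -1.295]
wrist_force: [1.5, 2.8, 5.7]
opening: 0.0419
grip_force: 26.2
```

The opening has dropped to 42 mm, so the beaker has slid off-centre in the pads. I'll release, back away, and locate it numerically by comparing with the first picture.

```bash
python3 -m crank '0 0 0 0;0 0 0 0;0 0 0 0;0 0 -20 0;0 0 -60 0' -1; python3 -m crank '0 0 -60 0;0 0 -60 0;-60 0 0 0;-60 0 0 0;-60 0 0 0'>/dev/null; python3 -m crank '-60 0 0 0;-60 0 0 0;-60 0 0 0;-60 0 0 0;0 0 0 0'; cat > d.py <<'E'
from h import *
s=cam("top"); im=s["color"]; o=cv2.imread("pics/top0.png")
d=(cv2.absdiff(im,o).max(2)>45).astype(np.uint8)
n,_,st,c=cv2.connectedComponentsWithStats(d)
for i in range(1,n):
    if st[i,4]>8: print(st[i].tolist(),c[i].round(1), im[int(c[i][1]),int(c[i][0])])
cv2.imwrite("pics/now.png",im)
E
python3 d.py
```

```text
time_s: 22.45
eef_pos: [0.4822, -0.4248, 0.141]
tool_rot: [3.138, 0.007, -1.295]
wrist_force: [1.4, -0.1, -0.1]
opening: 0.0866
grip_force: 0.0
time_s: 23.7
eef_pos: [0.3678, -0.0193, 0.2635]
tool_rot: [3.141, 0.001, -1.29]
wrist_force: [1.0, -1.2, 0.1]
opening: 0.088
grip_force: 0.0
[175, 182, 272, 218, 17404] [305.3 301.6] [ 40  92 141]
[460, 194, 44, 24, 751] [479.7 207.6] [10 21 41]
[197, 203, 56, 31, 933] [222.5 219.5] [ 49 108 163]
[429, 210, 7, 6, 18] [432.7 212.8] [ 80 144 196]
[476, 219, 26, 6, 104] [490.7 220.9] [32 64 99]
[395, 236, 170, 147, 8056] [504.  312.5] [ 30  64 101]
[432, 239, 7, 5, 24] [434.5 241.1] [ 52  91 115]
[446, 288, 10, 11, 76] [450.6 293.2] [ 98  77 169]
[0, 299, 111, 101, 6034] [ 50.5 350.3] [ 44  94 145]
[309, 344, 59, 40, 470] [342.2 359.9] [67 68 35]
[315, 365, 31, 21, 275] [333.4 375.2] [28 30 13]
[295, 369, 14, 23, 51] [299.8 379.9] [56 58 29]
[304, 377, 5, 3, 9] [305.9 378.3] [129 131 135]
[445, 376, 34, 8, 81] [460.  380.5] [ 32  68 107]
[467, 383, 112, 17, 1055] [537.7 391. ] [ 31  67 104]
[325, 385, 8, 3, 11] [329.  385.5] [25 26 23]
[336, 387, 7, 4, 12] [338.9 388.8] [23 24 24]
[359, 386, 20, 14, 206] [368.7 393.8] [30 25 21]
```

```bash
python3 - <<'E'
import cv2,numpy as np
im=cv2.imread("pics/now.png"); r=im[:,:,2].astype(int)
print("beaker, red/20, cols 452-508, rows 188-226")
for y in range(188,227): print(y,''.join("%x"%(v//17) for v in r[y,452:508]))
print("tray b/r ratio, cols 405-468 rows 186-250")
t=cv2.GaussianBlur(im,(3,3),0).astype(float); q=(t[:,:,0]/t[:,:,2]*20).astype(int).clip(0,15)
for y in range(186,250): print(y,''.join("%x"%v for v in q[y,405:468]),''.join("%x"%(v//17) for v in r[y,405:468]))
E
```

```text
beaker, red/20, cols 452-508, rows 188-226
188 a999999999999abbbbbbbbbbbbbbbbbbbbbbbbbbbbbbbbbbbaaaaaaa
189 a99999999999999bbbbbbbbbbbbbbbbbbbbbbbbbbbbaaaaaaaaaaaaa
190 999999999999999abbbbbbbbbbbbbbbbbbaabbbaaaaaaaaaaaaaaaaa
191 9999999999999999abbbbbbbbbbbbbbbbbaaaaaaaaaaaaaaaaaaaaaa
192 6444999999999999abbbbbbbbbaaaaaaaaaaaaaaaaaaaaaaaaaaaaaa
193 744444499999999999aaaaa9887789aaaaaaaaaaaaaaaaaaaaaaaaaa
194 844444489998888888999765544555579aaaaaaaaaaaaaaaaaaaaaaa
195 c544434488888787778864321111224568999999999a9a9aaaaaaaaa
196 d5333333777777777754421111112222568999999999999999999999
197 c7433333777777776444211111122222256899999999999999999999
198 cb533333377777774342111111112222224689999999999999999999
199 cd633333377777643531111111122222222569999999999999999999
200 9d743333477775324421111111122232222458999999999999999999
201 6cb43333347742234411111111112222233356999999999999999999
202 7cd53333347422235311111111122222333355899999999999999999
203 89d74333334222234322111111123333333345888899999999999999
204 86cb4443322222234322211111123333333335555588899999999999
205 88cd544432222223
[... 9235 characters left out ...]
33337866778acdcbbb86666666666666666666666999babb
246 555555555555566889888888899998877666666555655555555555555555555 aaaa766666666654333687679bbbb965666666666666666666699999bbbbbbb
247 555555556555556789888888887776665556666666655555555555555555555 668a96666666665443348977887666666666666666666666999bbbbbbbbbbbb
248 555555556666556678877777666555555555555656555555565555555555555 666666666666666543447866666666666666666666666899bbbbbbbbbbbbbbb
249 555565556665566677666666555556555555555655555555565555555555555 666666666666666654556666666666666666666668888aaaaaaaaaabaaabaaa<stdin>:6: RuntimeWarning: divide by zero encountered in divide
<stdin>:6: RuntimeWarning: invalid value encountered in cast
```

Reading the pixel maps: the rim disc is centred near (478.5,204), with the foot toward (468,210). That is the projection of an upright beaker, and the inside is uniformly dark. So the beaker stands upright and empty right of the tray. Next I handle the medium: turn so the fingers close along y, and pinch its -y wall.

```bash
python3 -m crank '0 0 0 -10.6;0 0 0 -10.6;0 0 0 -10.6;0 0 0 -10.6;0 0 0 -10.6'>/dev/null; python3 -m crank '46 -21 0 -10.6;46 -21 0 -10.3;0 0 0 0;0 0 0 0'; python3 - <<'E'
from h import *
s=cam("top"); P=world(s,[(478.5,204)],.09)[0]; print("small",P.round(3)); g=get_state()
print(g["eef_pos"],g["tool_rot"]); t=g["tool_rot"][2]
d=np.array([.598,.0894])-g["eef_pos"][:2]; print("to medium wall, tool xy mm",(1000*np.array([d@[np.cos(t),np.sin(t)],d@[np.sin(t),-np.cos(t)]])).round(1))
E
```

```text
time_s: 24.88
eef_pos: [0.469, -0.0085, 0.2631]
tool_rot: [3.141, 0.002, -0.008]
wrist_force: [-0.3, 0.3, -0.1]
opening: 0.0876
grip_force: 0.0
small [ 0.493 -0.447  0.09 ]
[ 0.4684995  -0.00831558  0.26321549] [ 3.14130245e+00  1.79167194e-03 -7.76510420e-03]
to medium wall, tool xy mm [128.7 -98.7]
```

```bash
python3 -m crank '43 -33 0 0;43 -33 0 0;43 -33 0 0;0 0 50 0;0 0 0 0'>/dev/null; python3 -m crank '0 0 50 0;0 0 45 0;0 0 30 0;0 0 20 0;0 0 0 0'; python3 -m crank '0 0 0 0;0 0 0 0;0 0 0 0;0 0 0 0;0 0 0 0' 1; python3 -m crank '0 0 -30 0;0 0 -30 0;0 0 -30 0;0 0 0 0;0 0 0 0'
```

```text
time_s: 26.18
eef_pos: [0.5978, 0.09, 0.069]
tool_rot: [3.141, 0.002, -0.007]
wrist_force: [0.8, 0.1, 0.8]
opening: 0.0879
grip_force: 0.0
time_s: 26.8
eef_pos: [0.599, 0.091, 0.0687]
tool_rot: [3.141, 0.0, -0.005]
wrist_force: [-0.1, -0.4, -1.2]
opening: 0.0413
grip_force: 0.0
time_s: 27.42
eef_pos: [0.5984, 0.091, 0.1578]
tool_rot: [3.141, 0.001, -0.005]
wrist_force: [-0.1, 0.3, -0.5]
opening: 0.0005
grip_force: 0.0
```

The fingers hadn't finished closing before the lift, so nothing was gripped. I'll repeat with more closing time.

```bash
python3 -m crank '0 0 0 0;0 0 0 0;0 0 0 0;0 0 0 0;0 0 0 0' -0.3; python3 -m crank '0 0 30 0;0 0 30 0;0 0 30 0;0 0 0 0;0 0 0 0'; python3 -m crank '0 0 0 0;0 0 0 0;0 0 0 0;0 0 0 0;0 0 0 0' 1; python3 -m crank '0 0 0 0;0 0 0 0;0 0 0 0'
```

```text
time_s: 28.05
eef_pos: [0.5991, 0.091, 0.1586]
tool_rot: [3.141, 0.0, -0.005]
wrist_force: [0.0, 0.0, -0.0]
opening: 0.0471
grip_force: 0.0
time_s: 28.68
eef_pos: [0.5997, 0.091, 0.0695]
tool_rot: [3.142, -0.001, -0.005]
wrist_force: [0.5, 0.2, -0.4]
opening: 0.0571
grip_force: 0.0
time_s: 29.3
eef_pos: [0.5996, 0.091, 0.0689]
tool_rot: [-3.141, -0.001, -0.006]
wrist_force: [3.3, 3.4, 4.7]
opening: 0.0115
grip_force: 28.6
time_s: 29.68
eef_pos: [0.6001, 0.0912, 0.0692]
tool_rot: [-3.141, -0.002, -0.006]
wrist_force: [3.8, 1.6, 5.3]
opening: 0.0113
grip_force: 28.3
```

```bash
python3 -m crank '0 0 -30 0;0 0 -30 0;0 0 -25 0;0 20 0 0;0 40 0 0'; python3 -m crank '0 50 0 0;0 50 0 0;0 50 0 0;-3 35 0 0;0 13 0 0'>/dev/null;  python3 -m crank '0 0 20 0;0 0 20 0;0 0 10 0;0 0 0 0'; python3 - <<'E'
from h import *
s=cam("scene"); crop(s,"c10",240,140,340,290,4)
E
```

```text
time_s: 30.3
eef_pos: [0.5969, 0.0302, 0.152]
tool_rot: [3.141, 0.004, -0.003]
wrist_force: [0.7, -1.0, -2.3]
opening: 0.0096
grip_force: 30.5
time_s: 31.42
eef_pos: [0.5935, -0.1664, 0.1024]
tool_rot: [-3.141, 0.003, -0.005]
wrist_force: [0.7, 0.1, -1.5]
opening: 0.0095
grip_force: 30.5
```

```bash
python3 -m crank '3 0 6 0;0 0 6 0;0 0 0 0'; python3 -m crank '0 0 6 0;0 0 0 0'; python3 -m crank '0 0 5 0;0 0 0 0'
```

```text
time_s: 31.85
eef_pos: [0.5974, -0.1669, 0.0913]
tool_rot: [-3.141, 0.001, -0.005]
wrist_force: [0.2, 0.1, -2.0]
opening: 0.0093
grip_force: 30.5
time_s: 32.1
eef_pos: [0.5981, -0.1674, 0.0859]
tool_rot: [3.141, -0.001, -0.005]
wrist_force: [-1.0, -0.9, 1.5]
opening: 0.0093
grip_force: 30.5
time_s: 32.35
eef_pos: [0.5997, -0.1692, 0.0825]
tool_rot: [3.138, -0.004, -0.005]
wrist_force: [0.6, -4.8, 10.1]
opening: 0.0099
grip_force: 31.5
```

```bash
python3 -m crank '0 0 3 0;0 0 0 0;0 0 0 0'; python3 -m crank '0 0 0 0;0 0 0 0;0 0 0 0' 0.6;  python3 -m crank '0 0 -20 0;0 0 -30 0;0 0 -40 0;0 0 -60 0;0 0 0 0'; python3 -m crank '-50 -30 0 0;-50 -30 0 0;-50 -30 0 0;0 -40 0 0;0 0 0 0' -1; python3 - <<'E'
from h import *
s=cam("top"); im=s["color"]; cv2.imwrite("pics/now.png",im); o=cv2.imread("pics/top0.png")
r=im[:,:,2].astype(int)
for y in range(140,200): print(y,''.join("%x"%(v//10) if v<160 else '.' for v in r[y,334:396]))
print("old medium spot diff",(cv2.absdiff(im,o)[150:188,262:297].max(2)>40).sum(), get_state()["eef_pos"])
E
```

```text
time_s: 32.72
eef_pos: [0.6006, -0.1703, 0.0805]
tool_rot: [3.136, -0.006, -0.005]
wrist_force: [-0.5, -8.1, 13.7]
opening: 0.0104
grip_force: 32.5
time_s: 33.1
eef_pos: [0.5974, -0.1668, 0.0774]
tool_rot: [-3.141, 0.001, -0.005]
wrist_force: [0.0, -2.2, -0.0]
opening: 0.0177
grip_force: 0.9
time_s: 33.72
eef_pos: [0.6005, -0.1674, 0.2325]
tool_rot: [3.139, -0.008, -0.005]
wrist_force: [0.4, -0.2, 0.5]
opening: 0.0176
grip_force: 0.0
time_s: 34.35
eef_pos: [0.4463, -0.0338, 0.2266]
tool_rot: [-3.14, 0.003, -0.002]
wrist_force: [0.6, -0.9, -0.3]
opening: 0.0641
grip_force: 0.0
140 ..............................................................
141 ..............................................................
142 ..............................................................
143 ..............................................................
144 ..............................................................
145 55c..................e.eeee...................................
146 222255dd.........ffeffeffefefeeef.............................
147 2232222226cd...eefefefeeeeebccccbbcff.......
[... 2866 characters left out ...]
3333333233211224444434434449bbbbb
191 11112211332333333333333333333333332233321122443433344445bbbbbb
192 11111111222233333333333333333333332222211122434433334345baaaaa
193 11111112112233233333333333333333222232211222444344343446aaaaaa
194 11111212121222232233333232333333222222210223444433434448aa9a99
195 11111111111222222222323233333332222222201223443444334447999999
196 11111111111122222222223233333322222222101224434343333349999999
197 11111111111122222222222222222222222222112224444444444349999999
198 1111111111111122222222222222212222222201222434443443344999999a
199 2211111111111111212222222222122211222111222443444434344999999b
old medium spot diff 1012 [ 0.44735437 -0.03508503  0.22680494]
```

```bash
python3 -m crank '6 52 0 0;6 52 0 0;6 52 0 0;6 52 0 0;6 52 0 0'>/dev/null; python3 -m crank '6 51 0 0;6 51 0 0;4 50 0 10;0 0 0 10.6;0 0 0 10.6'>/dev/null;  python3 -m crank '0 0 0 10.6;0 0 0 10.6;0 0 0 10.6;0 0 0 10.6;0 0 0 0'; python3 - <<'E'
from h import *
s=cam("top"); im=s["color"]; cv2.imwrite("pics/now.png",im)
r=im[:,:,2].astype(int)
for y in range(140,200): print(y,''.join("%x"%(v//10) if v<160 else '.' for v in r[y,334:396]))
g=get_state(); t=g["tool_rot"][2]; print(g["eef_pos"],g["tool_rot"])
d=np.array([.493,-.447])-g["eef_pos"][:2]; print("to small tool xy",(1000*np.array([d@[np.cos(t),np.sin(t)],d@[np.sin(t),-np.cos(t)]])).round(1))
E
```

```text
time_s: 36.28
eef_pos: [0.4916, -0.4493, 0.2265]
tool_rot: [3.141, 0.001, -1.289]
wrist_force: [-0.6, -0.5, 0.1]
opening: 0.0875
grip_force: 0.0
140 ..............................................................
141 ..............................................................
142 .....................f........................................
143 ff...............f.ffff..f..f...f..f..........................
144 ff..............ff.ffffff.ff..................................
145 ff.............f..........f...................................
146 ..............................................................
147 ..........................fccccccccee.........................
148 .....................ffcc7888988888889ad......................
149 ....................ec9877655444444678778b....................
150 ..................cc98743222222223333345778b..................
151 .................c887422232222233233333335789c................
152 ...............e8864222322222222333333434445889f..............
153 ..............c874222222223333454455444444444788c.............
154 .............
[... 2481 characters left out ...]
9895333456aaaaaa9a85544433333347523344444344445
192 ................ba96433336888998888845333334774334445543444445
193 .................cbaa75434446666666666666668943344454434444455
194 ...................dba98545555555555665769a7234434454344455555
195 ....................ebaa99976555556678aaba72343455543445555655
196 ......................eaaaa9aaaaaaaabbaaa533444555434455555555
197 .........................eb9aaaaaaaa9aa76334445554444455555555
198 ............................baaaaaaaaaa64454455644444555555555
199 .............................bbbaaaaa9544444554344555556555555
[ 0.49165569 -0.44916402  0.22669058] [ 3.14085967e+00  9.99017906e-04 -1.28661990e+00]
to small tool xy [-1.7 -1.9]
```

The medium's rim forms a clean round ring centred at (367.5,170) inside the large's rim at (366.5,172.7), so it sits upright. Now I grip the small one high.

```bash
python3 - <<'E'
from h import *
s=cam("top"); print(world(s,[(367.5,170),(366.5,172.7)],[.078,.055]).round(4))
E
python3 -m crank '-2 -2 45 0;0 0 45 0;0 0 45 0;0 0 2 0;0 0 0 0'; python3 -m crank '0 0 0 0;0 0 0 0;0 0 0 0;0 0 0 0;0 0 0 0' 1; python3 -m crank '0 0 0 0;0 0 0 0'
```

```text
[[ 0.5953 -0.1261  0.078 ]
 [ 0.5931 -0.1258  0.055 ]]
time_s: 37.0
eef_pos: [0.494, -0.4468, 0.0917]
tool_rot: [-3.141, -0.001, -1.289]
wrist_force: [-0.3, 0.1, -0.2]
opening: 0.0878
grip_force: 0.0
time_s: 37.62
eef_pos: [0.4941, -0.4468, 0.0922]
tool_rot: [-3.141, -0.002, -1.29]
wrist_force: [-0.8, 0.2, 5.9]
opening: 0.0653
grip_force: 29.8
time_s: 37.88
eef_pos: [0.4941, -0.4468, 0.0922]
tool_rot: [-3.141, -0.002, -1.29]
wrist_force: [-0.7, 0.5, 5.6]
opening: 0.0655
grip_force: 29.8
```

The grip is made but the opening is 65 mm, below the 68 mm rim. I'll lift and check attitude and off-centring numerically from the scene view.

```bash
python3 -m crank '0 0 -30 0;0 0 -40 0;0 0 -40 0;0 0 0 0'; python3 - <<'E'
from h import *
s=cam("scene"); im=s["color"]; p=get_state()["eef_pos"]; print(p)
up=p+[0,0,.0]; print("tcp px",pix(s,[p])[0].round(1),"60mm below",pix(s,[p-[0,0,.06]])[0].round(1),"85 below",pix(s,[p-[0,0,.085]])[0].round(1))
c=pix(s,[p-[0,0,.05]])[0].astype(int); r=im[:,:,2].astype(int)
for y in range(c[1]-35,c[1]+35): print(y,''.join("%x"%(v//12) if v<190 else '.' for v in r[y,c[0]-32:c[0]+32]))
print(c)
E
```

```text
time_s: 38.38
eef_pos: [0.4952, -0.4477, 0.2044]
tool_rot: [-3.138, -0.007, -1.29]
wrist_force: [-0.3, -0.1, -1.1]
opening: 0.066
grip_force: 29.8
[ 0.49410326 -0.44651529  0.20195888]
tcp px [139.3 214.2] 60mm below [145.9 234.8] 85 below [148.6 242.9]
196 ffefa8952332201102233222222221111121122353335544322344abbaaa9c..
197 ea88899633211111111222222221111111122333353444333224449bbaaa9c..
198 8888888643211111101111132121111111233335354423332234547bbaaa9..f
199 8888889974211111111001110111122113335444433333333444445bbaba9..c
200 8999999a95221111111110011112122333335443333333535554446bbbaad..c
201 9999999cd8221101111221010222235335544333333353555544569bbbab..fa
202 a9aa99acc73211011125521122333345344333333333555444569ccbbba...c9
203 999999cda53431111157333444333434333233353555555456aeeecbbbe..ca9
204 99a99acd8653210111465233344444433333333435545456aeddddddbe..caaa
205 99999acd96542210104653233454423333333555545457aeeddddddd...caaac
206 999999cd866443111024643344333233333455555457aeddddddddd...baaa9d
207 999999dd9565321111003433433122333345554457aeddddfdcdde...aa999ad
208 989988cea75533
[... 3293 characters left out ...]

256 eeeeeeeeeeeff...................e9788888999999898998897777777769
257 eeefeeeeef....................d988888899999989989998878777888776
258 eeeeeeff...................ffeeed8899999899999999999988977778777
259 eeef...................f.ffeefffe8999988999999899988888897778877
260 ff...................fffffeef...f8998899899999888888888879877777
261 ....................ffffef.......fd89998999998888888887888b97777
262 ................fffffeef..........e88999988888ca888888888889b777
263 .............ffffefff........ff....fe889888878bc8888888888889977
264 ............ffffeff.......f.f.......fd7778888789ca88888889888887
265 .........feffff........f.f.f...f.ffffed7888888889788899888865589
[144 231]
```

In the scene map the axis slope matches vertical, so the beaker hangs upright. It sits about 3 px (about 12 mm) off-centre along tool x, so I'll offset the target accordingly and carry it over the medium.

```bash
python3 -m crank '-30 -19 0 0;-45 -29 0 0;-50 -32 0 0;-50 -32 0 0;-50 -32 0 0'>/dev/null; python3 -m crank '-42 -27 0 0;-25 -15 0 0;0 0 0 0;0 0 0 0'; python3 - <<'E'
from h import *
s=cam("scene"); im=s["color"]; p=get_state()["eef_pos"]; print(p)
c=pix(s,[p-[0,0,.05]])[0].astype(int); r=im[:,:,2].astype(int)
b=[.595,-.126]; print("expected axis px if centred, foot centre:",pix(s,[[*b,p[2]-.09]])[0].round(1),"mid 60 below tcp",pix(s,[[*b,p[2]-.06]])[0].round(1),"medium rim c",pix(s,[[*b,.078]])[0].round(1))
for y in range(c[1]-10,c[1]+45): print(y,''.join("%x"%(v//12) if v<190 else '.' for v in r[y,c[0]-32:c[0]+32]))
print(c)
E
```

```text
time_s: 39.55
eef_pos: [0.5903, -0.1142, 0.1993]
tool_rot: [3.139, 0.001, -1.29]
wrist_force: [-0.1, -0.1, -1.1]
opening: 0.0658
grip_force: 29.8
[ 0.59051446 -0.11469172  0.1996354 ]
expected axis px if centred, foot centre: [289.9 221.1] mid 60 below tcp [289.5 211.7] medium rim c [290.4 230.6]
196 eeff.......c334afe724565433333333333222223344444688889bcefedcb86
197 ...........d3346cea13456433333333223222223344445b....ffedca75557
198 ......ff.d8863447dd11244543333233323333333444445a.feedb955655566
199 ....fd88888984444ad422233444444334323332334444459dca855566666666
200 ...e888999898644469721222222344434332323334444456656666566666667
201 ...e988898898853445522222222332322333332334454445666656666666768
202 ....e98888887874444422222222333233232232234444555666566666666669
203 fffffe988788888644432222322323322323232233455555666666666667877a
204 ffffffc7778899a97544122232222333232323223345556666667666788bdeee
205 eeeeeed888999999a844222222233332333323222334466666667878cdeeeeee
206 eeedeefea99999999744322222322233223232322224566667879edddeeedefc
207 edef....fa99989998653222223233233233332
[... 2302 characters left out ...]

241 ec442112332333213677764323333332223232233457765333432222222257bf
242 eb432122223233211257887554332333233334468886533434322221211358d.
243 76433222222333222213677888765544445578888764233343323222222468d.
244 87543122232323222222124778888888888888865233333334322122113578cd
245 77443222222322222222222223345676655532222223333334322212124669dc
246 78644322223333322222222222222222222223323222233333322222235679cc
247 7875432223233332222222232232333332332222232333333333312224656bcc
248 7875443222233332222222222222233322322322323323333323221247648dcc
249 8877543222223333222222223233332322233333332233333322222467538cb9
250 7777424432222334222222322333222323223222223333333322324665259987
[292 206]
```

The beaker now measures about 2 px right of the medium's axis. I'll compromise with a 6 mm correction, within the ±10 mm floor clearance, and lower while watching forces.

```bash
python3 -m crank '6 0 0 0;0 0 25 0;0 0 20 0;0 0 10 0;0 0 0 0'; python3 -m crank '0 0 12 0;0 0 12 0;0 0 0 0'; python3 -m crank '0 0 5 0;0 0 0 0'
```

```text
time_s: 40.22
eef_pos: [0.5925, -0.1203, 0.1451]
tool_rot: [3.14, 0.001, -1.291]
wrist_force: [0.5, 0.5, -0.6]
opening: 0.0656
grip_force: 29.8
time_s: 40.6
eef_pos: [0.592, -0.1193, 0.1205]
tool_rot: [3.14, 0.001, -1.29]
wrist_force: [-0.2, 1.1, -1.3]
opening: 0.0659
grip_force: 29.8
time_s: 40.85
eef_pos: [0.5929, -0.1196, 0.1165]
tool_rot: [3.141, 0.0, -1.29]
wrist_force: [0.3, 0.3, -0.9]
opening: 0.0656
grip_force: 29.8
```

No contact yet and 8 mm to go.

```bash
python3 -m crank '0 0 4 0;0 0 0 0'; python3 -m crank '0 0 4 0;0 0 0 0';  python3 -m crank '0 0 3 0;0 0 0 0'
```

```text
time_s: 41.1
eef_pos: [0.5928, -0.1196, 0.1125]
tool_rot: [3.141, 0.0, -1.29]
wrist_force: [-0.5, -0.2, -1.7]
opening: 0.0655
grip_force: 29.8
time_s: 41.35
eef_pos: [0.5929, -0.1196, 0.1085]
tool_rot: [3.141, 0.0, -1.29]
wrist_force: [0.6, 0.5, -1.1]
opening: 0.0658
grip_force: 29.8
time_s: 41.6
eef_pos: [0.5931, -0.12, 0.1081]
tool_rot: [-3.141, -0.001, -1.29]
wrist_force: [-6.0, 1.2, 19.0]
opening: 0.0657
grip_force: 29.8
```

Contact at exactly the expected floor height (0.108). Release, retreat, and verify.

```bash
python3 -m crank '0 0 -2 0;0 0 0 0' >/dev/null; python3 -m crank '0 0 0 0;0 0 0 0;0 0 0 0;0 0 0 0' -1; python3 -m crank '0 0 -20 0;0 0 -40 0;0 0 -50 0;0 0 -40 0;0 0 0 0'; python3 -m crank '-40 40 0 0;-40 40 0 0;-40 40 0 0;-40 30 0 0;-50 20 0 0'>/dev/null; python3 -m crank '-50 20 0 0;-50 20 0 0;-50 0 0 0;0 0 0 0';  python3 - <<'E'
from h import *
print(get_state()["eef_pos"])
s=cam("top"); im=s["color"]; cv2.imwrite("pics/fin.png",im); o=cv2.imread("pics/top0.png")
d=cv2.absdiff(im,o).max(2); print("tray diff>25")
for y in range(188,248): print(y,''.join('#' if v>45 else '+' if v>25 else '.' for v in d[y,405:468]))
r=im[:,:,2].astype(int)
for y in range(135,200): print(y,''.join("%x"%(v//10) if v<160 else '.' for v in r[y,334:396]))
c=[.594,-.126]
for z in(.106,.078,.055): print(z,pix(s,[[*c,z]])[0].round(1))
E
```

```text
time_s: 42.35
eef_pos: [0.5929, -0.1196, 0.1075]
tool_rot: [3.141, 0.0, -1.29]
wrist_force: [0.6, -0.3, 0.5]
opening: 0.0879
grip_force: 0.0
time_s: 42.98
eef_pos: [0.5952, -0.1203, 0.2615]
tool_rot: [-3.135, -0.004, -1.29]
wrist_force: [0.1, 0.5, -1.2]
opening: 0.0879
grip_force: 0.0
time_s: 44.1
eef_pos: [0.2962, 0.1355, 0.2564]
tool_rot: [-3.135, 0.044, -1.26]
wrist_force: [0.2, -0.0, 0.2]
opening: 0.0883
grip_force: 0.0
[0.29617054 0.13550832 0.25644669]
tray diff>25
188 ...............................................................
189 ...............................................................
190 ...............................................................
191 ...............................................................
192 ...............................................................
193 ...............................................................
194 ...............................................................
195 ...............................................................
196 ...............................................................
197 ........
[... 7170 characters left out ...]
999999555453333322222368988abbbbabbab
191 ..............b988432234599999989744333232223369888aaaaaaaaaaa
192 ff.fffffffffffff98853232357777777777443333336789899999aaaaaaaa
193 fffffffffffffffffb9996433444555555555555555798988888999999a999
194 ff.fffffff..f.ffffeb988644444444544555465799868889888899999999
195 ................ffffca9888765454455567899987788888898888888888
196 .......f..............c899889999999999999858888888898888888888
197 f.f..f.ff...f..ffffff..ffca79999999989879898888888888889888889
198 ffff.ffffffffffff.ffffffffffa99999899998998999888989988988888a
199 fffffffffffffffffffffffffffffaa988998889899888888888888888899b
0.106 [368.7 167.9]
0.078 [367.5 170.4]
0.055 [366.6 172.4]
```

The nest looks right: the small rim is centred at (367.5,168.5), near the expected (368.7,167.9), and all three rims are round. Next I count the beads from the scene camera against the first picture.

```bash
python3 - <<'E'
from h import *
s=cam("scene"); im=s["color"]; o=cv2.imread("pics/scene0.png"); d=cv2.absdiff(im,o).max(2)
for y in range(222,262): print(y,''.join('.' if v<12 else "%x"%min(15,v//8) for v in d[y,165:240]))
n,_,st,c=cv2.connectedComponentsWithStats((d>35).astype(np.uint8))
print([(st[i].tolist()) for i in range(1,n) if st[i,4]>6])
t=cam("top")["color"]; t0=cv2.imread("pics/top0.png")
print("beads initially in small, R:"); print(t0[208:224:2,203:220:2,2]); print("small now R"); print(t[160:178:2,358:378:2,2])
E
```

```text
222 .1.........................................................................
223 ...........................................................................
224 ...........................................................................
225 ...........................................................................
226 .....................................................1.....................
227 ...........................................................................
228 ...........................................................................
229 ...........................................................................
230 ...........................................................................
231 ...............1......................1....................................
232 ....................................1433...................................
233 ....................................3543...................................
234 ...................................244.463.................................
235 .....................................346851.............
[... 3064 characters left out ...]
62], [200, 246, 5, 3, 9], [196, 251, 11, 9, 52]]
beads initially in small, R:
[[ 29  30  31  29  28  26  51  92 119]
 [ 26  26  26  26  27  26  22  76  50]
 [ 26  26  27  30  33  50  69  86  31]
 [ 23  21  27  40  61 106 133  81  37]
 [ 27  19  21 113 122  95  95  74  31]
 [ 19  15  21  72  79  79  56  69  18]
 [ 21  23  19  41  84  95  77  38  19]
 [ 25  21  20  32  63  84  51  22  19]]
small now R
[[24 67 51 25 27 30 31 90 69 50]
 [94 24 29 28 28 28 35 43 76 66]
 [42 28 27 28 28 27 27 47 46 93]
 [23 26 28 29 28 25 27 47 50 61]
 [24 27 31 30 25 21 19 24 50 59]
 [23 40 50 39 41 23 19 24 55 58]
 [40 46 38 41 38 42 19 23 54 57]
 [91 38 37 42 37 43 40 27 58 94]
 [32 89 40 39 39 40 36 32 86 30]]
```

```bash
python3 - <<'E'
from h import *
s=cam("scene"); t=cam("top"); z=.0145
def loc(W):
    a=np.radians(16); v=W[:,:2]-[.458,-.335]; return (1000*np.c_[v@[np.cos(a),np.sin(a)],v@[-np.sin(a),np.cos(a)]]).round()
print("scene beads, tray mm",loc(world(s,[(204,235),(206.5,243),(214.5,243),(202,256)],z)).tolist())
print("top beads",loc(world(t,[(431,211.5),(423,223.5),(427.5,224),(424,234.5)],z)).tolist())
a=np.radians(16);W=world(s,[(204,235),(206.5,243),(214.5,243),(202,256)],z); print("scene->top px",pix(t,W).round(1).tolist())
im=t["color"]; f=cv2.imread("pics/top0.png"); d=np.maximum.reduce(cv2.absdiff(im,f),2) if 0 else cv2.absdiff(im,f).max(2)
for y in range(196,242): print(y,''.join('.' if v<8 else "%x"%min(15,v//5) for v in d[y,408:445]))
E
```

```text
scene beads, tray mm [[-32.0, 44.0], [0.0, 29.0], [17.0, 43.0], [33.0, -9.0]]
top beads [[25.0, -0.0], [-3.0, 35.0], [-9.0, 23.0], [-36.0, 43.0]]
scene->top px [[423.2, 233.3], [424.7, 221.8], [418.7, 218.0], [433.0, 208.4]]
196 ...11..11............1...............
197 ..............................111....
198 .11...........................1....11
199 .............................11.1....
200 .....3521.....1......1....12.1.......
201 ...1.332..11..............1..1.......
202 1...1.231.......1.1..1.......1......1
203 ......342....1.1.1..1........11112..1
204 ....1.421...1......1......112..1...2.
205 .......11....21...2.....1.1...1.1...1
206 ..1.1.1....1..1.1..........11.1.1..1.
207 .............1............1.1..1..111
208 ......1..........11.4552.....1111....
209 ..............1....1578873.1.....1111
210 ......11.......11..477338d5...1.1...1
211 ......1......1....1.75.17ef5...11.1..
212 ..................1.79559fff3.1.1....
213 ...1....1......1....3aacfffb3..11.1..
214 ...1...............11.9effc3....1...1
215 ......1.1.......1.2.11..4a21......1..
216 ......1.............1..........
[... 356 characters left out ...]
...1598.5.ae5.11......1..1..
226 1.....11......1564.6a3..1.......21.11
227 ....1......1........1111..1.1..1..1..
228 1................1.......1.1.........
229 1.....1.............1....1...1...1...
230 ..1..............11..1..11..1.......1
231 .....1..................1.11..1.1...1
232 .1..............1.....1...1........11
233 ..11...........51.....11.11....1..1..
234 1.......1..1...774.....11.11.1...1...
235 ...1....1..1...3552..1...1..1.....1.1
236 ....11..1.......441.....111...2.1....
237 ..1.......1..1..351.....1.....1..1.11
238 ..........2...1.33.......1.....1....2
239 1...........1............1....1...11.
240 ...1...............................1.
241 ...1....................1....1.......
```

The count is five beads in the tray. Four are in the scene view at tray-frame (-32,44), (0,29), (17,43) and (33,-9) mm. The fifth shows only as a sliver in the top view at (414,202), along the left wall where the scene camera cannot see. The beaker's inside is dark and empty, so I'll hand in.

```bash
python3 -c "
from cell import *
print(finish_job())"
```

```text
the job is handed in; nothing more can be done
None
```

I tipped the beads into the plywood tray, nested the three vessels upright and handed the job in at about 44 s of the 72 s. No verdict came back. The camera images show the vessels standing upright and centred and the small one empty; four beads show clearly in the tray, and the fifth appears only as a faint sliver along its left wall.

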